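# Wind the mould press shut with its loose crank

### The job

Take the loose crank from the brown tray, fit it fully home over the square end of the press's upright screw, and wind it clockwise until the pressing plate is right down against the mould's white lid. Then lift the crank off and set it gently back in the tray, standing on its hub with the socket down; never force the crank, and leave the other things where they are.

Things in the scene. Friction and masses are not known exactly. Their poses are not given: they have to be found in the camera images.
- press: Small mould press, fixed. Grey base 170 (x) x 220 (y) x 20 mm; on it a mould with a white lid, lid's top at 76 mm; columns at y = +-95 mm, tops at 171 mm; grey crossbeam 50 x 220 mm, top at 165 mm; the upright screw passes through the beam's middle and is the highest part. Origin: centre of the base's underside, z up.
- spindle_top (a point): Centre of the top of the screw, 198 mm up, on its axis; axes those of the press (they do not turn with the screw). From the top down: round pilot 12 mm in diameter, 6 mm high; 16 mm square, 16 mm high, its top 3 mm tapered to 12 mm; round flange 40 mm in diameter. The angle at which the square's flats stand differs each time and is not measured.
- spindle_flange (a point): Centre of the flange's upper face at the foot of the square, 22 mm below spindle_top, same axes. The crank's hub rests on it when fully home. Right-hand screw: turning clockwise from above lowers the plate. It needs about 0.25 N m to turn (3 to 4 N at the knob) and stays where it is left.
- plate (a joint): How far the pressing plate (steel, 90 x 110 x 10 mm, under the crossbeam) has come down from its top position, in m. It descends 3.2 mm per radian of the screw (20 mm a turn) and meets a hard stop against the mould's lid at 0.0224. At the start it is between about 0.007 and 0.0145.
- crank: Loose steel crank, about 0.36 kg, in the tray, socket down. Origin: centre of the hub's underside, on the socket's axis; z up, x along the arm to the knob. Hub 40 x 40 mm, 32 mm high; square socket in its underside 17.5 mm wide, 24 mm deep, 1.5 mm chamfer, sides along x and y. Arm 18 mm wide, from 24 to 32 mm up. Fully home the origin meets spindle_flange; while the flats are not lined up it is held 13 to 16 mm higher.
- crank_grip (a point): Middle of the square grip on top of the crank's hub, on its axis, 50 mm above its origin: 24 x 24 mm, from 32 to 68 mm above the origin, sides parallel to the crank's x and y. Axes those of the crank.
- crank_knob (a point): Middle of the crank's upright black round knob: 75 mm from the crank's axis along its x, 54 mm above its origin. The knob is 22 mm in diameter, from 34 to 74 mm above the origin, and spins freely about its own upright axis. Axes those of the crank.
- tray: Shallow open brown tray, fixed, 250 (x) x 290 (y) mm, 18 mm high, walls and floor 5 mm thick. Origin: centre of its underside. The crank stands in its middle part; a spoon and a brush lie along x at y = +-110 mm (low, under 25 mm).
- spoon: Bystander, loose: steel spoon 180 mm long lying in the tray. Leave it where it is.
- brush: Bystander, loose: brush 180 mm long lying in the tray. Leave it where it is.
- bowl: Bystander, loose: white bowl 96 mm wide, 45 mm high, beyond the press and tray. Leave it where it is.
- cup: Bystander, loose: steel cup 72 mm wide, 80 mm high, at the back. Leave it where it is.
- sauce: Bystander, loose: red sauce bottle 56 mm wide, 150 mm high, at the back. Leave it where it is.
- jar: Bystander, loose: amber jar 70 mm wide, 90 mm high, at the left. Leave it where it is.
- dish: Bystander, loose: small red dish 72 mm wide, 20 mm high, near the robot. Leave it where it is.
Not all that is in view belongs to the job. What is shaped like the crank but purple or yellow is not meant.

How it is judged:
On the way, in this order (a step that is already met when the one before it is completed fails the run):
1. the crank is fully home on the screw's square: upright, within 3 mm of the axis, at least 18 mm down past the screw's top (horizontal distance between crank and spindle_top below 0.003 m and z of crank in the frame of spindle_top below -0.018 m and angle between crank's own z axis and vertical below 0.08 rad), for 0.2 s.
2. with the crank home, the plate is down against the lid (plate beyond 20.5 mm) (all of step 1 and value of joint plate above 0.0205 m), for 0.2 s.
At the end, for the whole second after the job is handed in: The plate is still down on the lid (joint plate above 0.0205 m) and the crank stands still in the tray on its hub: its origin within 100 mm (tray x) and 120 mm (tray y) of the tray's centre and less than 12 mm above the tray's underside, tilted less than 0.12 rad, released (value of joint plate above 0.0205 m and x of crank in the frame of tray between -0.1 and 0.1 m and y of crank in the frame of tray between -0.12 and 0.12 m and z of crank in the frame of tray below 0.012 m and angle between crank's own z axis and vertical below 0.12 rad and linear speed of crank below 0.02 m/s and angular speed of crank below 0.1 rad/s); the robot touches nothing.
It fails at once if the crank and the press are forced together: contact force above 160 N in all (about 1.4 N m at the screw) (contact force between crank and press above 160 N).
It fails at once if the crank is slammed or dropped into the tray: contact force above 60 N (contact force between crank and tray above 60 N).
It fails at once if a bystander is moved more than 40 mm (distance of any of spoon, brush, bowl, cup, sauce, jar, dish from where it was at the start of the episode above 0.04 m).
It also fails if it takes over 72 s, if anything falls off the work surface, if the arm or the gripper's body presses on something with over 40 N, if the wrist force passes 120 N, or if a joint passes its speed limit or range.

### The arm

A 7-joint arm with a two-finger parallel gripper is mounted at the origin on the work surface. World frame = base frame: x ahead of the robot, y to its left, z up, the work surface at z = 0. Lengths are in m, angles in rad, forces in N, time in s.
With the tool pointing down it reaches from about 0.425 to 0.875 m from the base axis. Payload 9.9 kg.
Tool frame: the origin (TCP) lies at the very end of the fingers, on their centre line; the grasp point (between the pads) lies 19 mm behind it; x points along the fingers, y is the direction in which the jaws open and shut, and the axes are right-handed (so a half turn about x gives the same grasp; the last joint's range is limited). The gripper opens to 85 mm and grips with 20 to 120 N. Pads are 22 mm wide; open, the fingers measure 114 mm over their backs; the gripper's body (76 mm by 85 mm) begins 54 mm behind the grasp point. The pads swing forward as they close: fully open they stand 13 mm farther back than shut.
Start: joints at [1.075, 0.576, 0.025, 1.437, -0.015, 1.129, -0.057], TCP at [0.27, -0.619, 0.231] pointing down, gripper open.
Joint ranges: [-2.76, 2.76], [-0.34, 2.15], [-1.52, 1.57], [0.19, 2.46], [-1.09, 4.23], [0.17, 1.99], [-2.82, 2.82]. Speed limits (rad/s): [2.22, 2.22, 3.01, 3.01, 3.14, 3.14, 3.14].

### API

Orientations are given as a unit quaternion [w, x, y, z].
In Python, from plant import r gives the robot as it stands.
- The arm moves only by the shell command python3 -m inch 'ROWS' [FORCE]. ROWS is text: rows parted by semicolons, each of 5 numbers parted by spaces: the shift along the tool's x, y, z in mm, then the turn about the tool's x in degrees, then the opening in per cent of the stroke, from 0 (shut) to 100 (fully open). In form: x y z turn grip; .... A call has 1 to 10 rows; each row shifts and turns the pose as measured when the row begins, along the tool's axes as they then stand; what a row does not reach is not made up. A row lasts 1/12 s, in which the tool goes at most 41.7 mm and 7.16 degrees, less where a joint would pass 70% of its speed; a pose out of reach is approached as far as the arm can. A call with a gripper value outside its range is refused whole. The fingers move at their own pace and stop on an object; FORCE is the grip in N (left out, the last holds). Time passes only in rows, so rows that do not move let the fingers close. It gives the time, the measured TCP pose, the force and the opening at its end, in the units of the state.
- r.observe(): the state, without advancing time (a new reading comes with each control period).
- r.read_camera(name): name is "scene" or "top" or "wrist"; returns (picture, depth): 420x560x3 uint8, red, green, blue; 420x560 float32, m along the optical axis (not along the pixel's ray), 0 where there is no reading.
- r.calibration(name): a dict with "fx", "fy", "cx", "cy" (pixels), "cam_to_world" (4x4, takes a point from camera to world coordinates); the wrist camera has in their place "T_tool_cam" (4x4, takes a point from camera to tool coordinates, whose origin is the TCP and whose axes are the tool frame's). Camera axes: x right, y up, looking along -z (the intrinsics and any distortion apply to the point x, -y, -z); pixel columns grow to the right and rows downward; lengths in m; the calibration is good to about 2 mm. A picture is of the moment at which its call begins: read the wrist's pose just before it. calibration takes no time and is no camera call.
- r.close_job(): hands the job in, once; it reports no verdict.
The state is a dict: "clock": time; "qpos": joint angles; "qd": joint speeds; "tau": joint torques, N m; "tcp_pos": TCP position; "eef_rot": TCP orientation; "wrist_force": force on the tool from outside, world axes, zero at the start; "torque": the same for the moment, N m; "gripper_width": finger opening in m.
Only numpy, scipy, OpenCV 4.12 (cv2) and the standard library are available. Lean on these libraries where they do the work, as an engineer would, in place of code of your own. Each camera call takes 0.05 s, during which the arm holds its last target.

## Working session

There is one attempt and no reset: what is moved stays moved. The work goes in short steps, Python scripts to look and compute and a shell command to move; the robot and the scene stay as the last step left them, time stands still between calls to the robot, and variables do not carry over. Pictures are saved under pics/ and viewed, and the job is handed in when it is done.

```bash
ls; mkdir -p pics; python3 - <<'E'
from plant import r
import cv2
print(r.observe())
for n in("scene","top","wrist"):
    p,d=r.read_camera(n); cv2.imwrite(f"pics/{n}0.png",cv2.cvtColor(p,cv2.COLOR_RGB2BGR))
    import numpy as np; np.save(f"pics/{n}0.npy",d)
    print(n,r.calibration(n))
E
```

```text
pics
{'clock': 0.0, 'qpos': array([ 1.0751995 ,  0.57653146,  0.0248598 ,  1.43793956, -0.01500257,
        1.1290167 , -0.05648651]), 'qd': array([ 0.00029462, -0.00025509, -0.00175405, -0.00011445, -0.00011795,
        0.00057594,  0.00011603]), 'tau': array([-1.39899443e-03, -7.65765595e+01,  2.24972561e+00, -2.85958564e+01,
        1.51877396e-02,  1.28854255e-02,  1.27711286e-05]), 'tcp_pos': array([ 0.26997871, -0.61813744,  0.23043233]), 'eef_rot': array([-0.14399295, -0.69201177, -0.14516097,  0.69232509]), 'wrist_force': array([-0.07799256,  0.1605217 , -0.1285701 ]), 'torque': array([0.02352006, 0.0581834 , 0.0257713 ]), 'gripper_width': 0.08537284854715177}
scene {'fx': 519.8151314372964, 'fy': 519.8151314372964, 'cx': 288.0842728151951, 'cy': 205.24795886976216, 'cam_to_world': array([[-0.07088599, -0.85398404,  0.51544781,  1.32518748],
       [ 0.99738398, -0.06801517,  0.02447712,  0.09482439],
       [ 0.0141552 ,  0.51583447,  0.85657132,  1.4923139 ],
       [ 0.        ,  0.        ,  0.        ,  1.        ]])}
top {'fx': 486.42440957248397, 'fy': 486.42440957248397, 'cx': 266.4812575086288, 'cy': 200.05866415962774, 'cam_to_world': array([[-0.01224087,  0.99796103, -0.06264146,  0.38944181],
       [-0.99983752, -0.01138674,  0.01397421,  0.08064467],
       [ 0.01323243,  0.06280234,  0.99793826,  1.61347706],
       [ 0.        ,  0.        ,  0.        ,  1.        ]])}
wrist {'fx': 322.4349770725317, 'fy': 322.4349770725317, 'cx': 277.8242196443026, 'cy': 207.39098316998107, 'T_tool_cam': array([[-8.91079249e-04,  2.96584454e-01, -9.55006213e-01,
        -1.43168394e-01],
       [ 9.99999496e-01, -1.78193688e-04, -9.88400143e-04,
         7.32971860e-04],
       [-4.63320197e-04, -9.55006612e-01, -2.96584146e-01,
        -7.64400633e-02],
       [ 0.00000000e+00,  0.00000000e+00,  0.00000000e+00,
         1.00000000e+00]])}
```

View pics/scene0.png

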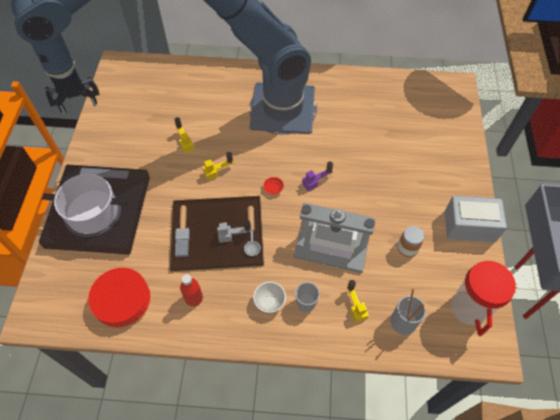

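View pics/top0.png

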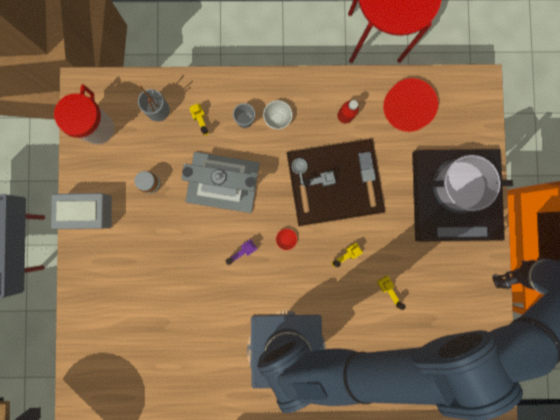

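View pics/wrist0.png

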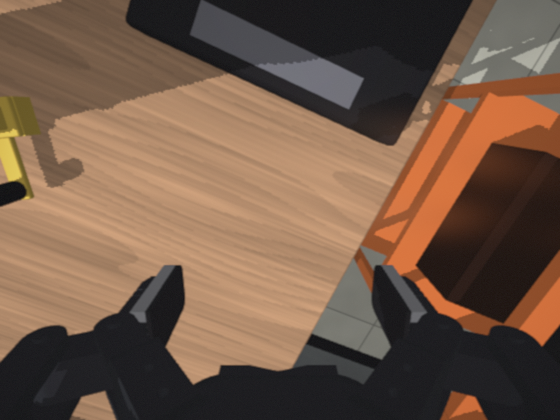

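The top view shows the tray at about (335,181), with the grey crank at about (322,179), and the press with its screw at about (219,177). The purple and yellow decoys are on the table outside the tray. I'll enlarge these areas.

```bash
cat > h.py <<'E'
import numpy as np,cv2
from plant import r
from scipy.spatial.transform import Rotation as R
def Rq(q): return R.from_quat([q[1],q[2],q[3],q[0]])
def unproj(cal,u,v,d,T):
    p=np.array([(u-cal['cx'])/cal['fx']*d,-(v-cal['cy'])/cal['fy']*d,-d,1]); return (T@p)[:3]
def unz(cal,u,v,z,T):  # ray at height z
    p=np.array([(u-cal['cx'])/cal['fx'],-(v-cal['cy'])/cal['fy'],-1.]); D=T[:3,:3]@p; o=T[:3,3]
    return o+D*(z-o[2])/D[2]
def proj(cal,P,T):
    p=np.linalg.inv(T)@np.r_[P,1]; return cal['cx']+cal['fx']*p[0]/-p[2], cal['cy']-cal['fy']*p[1]/-p[2]
def wristT(s):
    T=np.eye(4);T[:3,:3]=Rq(s['eef_rot']).as_matrix();T[:3,3]=s['tcp_pos']
    return T@r.calibration('wrist')['T_tool_cam']
def crop(name,out,x0,y0,x1,y1,k):
    a=cv2.imread(name)[y0:y1,x0:x1]; cv2.imwrite(out,cv2.resize(a,None,fx=k,fy=k,interpolation=cv2.INTER_CUBIC))
E
python3 - <<'E'
from h import *
crop('pics/top0.png','pics/t0c.png',180,130,400,240,3.6)
crop('pics/scene0.png','pics/s0c.png',160,180,400,280,3.3)
E
```

```text
(no output)
```

View pics/t0c.png

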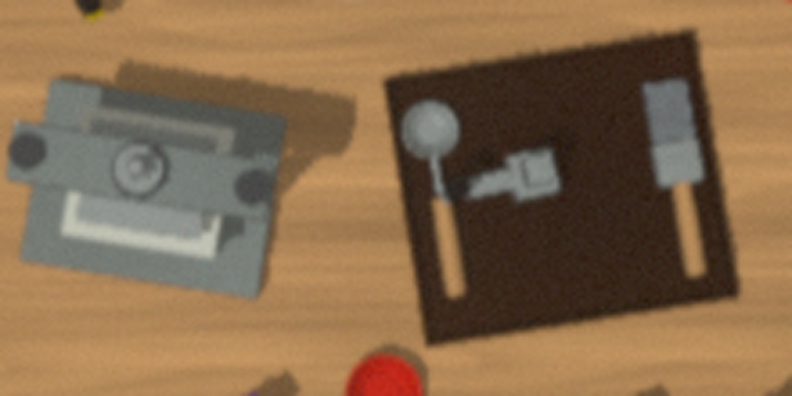

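View pics/s0c.png

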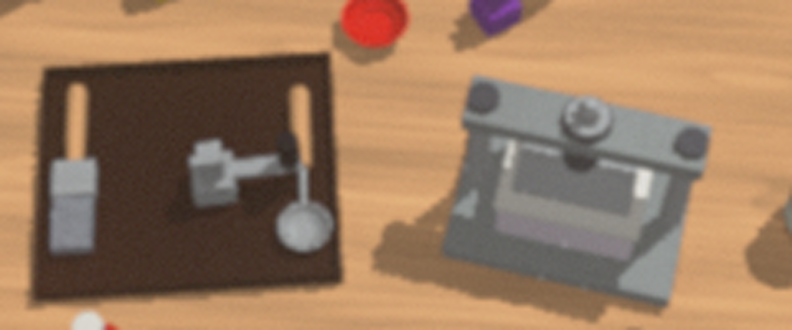

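In the top crop, the crank's grip is at (541,170), the knob at (455,187) and the screw top at (140,167). The knob overhangs the spoon's neck. Next I'll compute positions.

```bash
python3 - <<'E'
from h import *
c=r.calibration('top');T=c['cam_to_world']; d=np.load('pics/top0.npy')
def P(u,v,z): 
    uu,vv=180+u/3.6,130+v/3.6
    print((u,v),'z',z,unz(c,uu,vv,z,T).round(4), 'depth',unproj(c,uu,vv,d[int(round(vv)),int(round(uu))],T).round(4))
P(541,170,.005+.068);P(455,187,.005+.074);P(140,167,.198)
for q in[(27,152),(253,186)]:P(*q,.171)
for q in[(387,80),(693,33),(738,294),(430,343)]:P(*q,.018)
c=r.calibration('scene');T=c['cam_to_world']; d=np.load('pics/scene0.npy')
def P(u,v,z): 
    uu,vv=160+u/3.3,180+v/3.3
    print((u,v),'z',z,unz(c,uu,vv,z,T).round(4), 'depth',unproj(c,uu,vv,d[int(round(vv)),int(round(uu))],T).round(4))
P(208,149,.073);P(289,143,.079);P(588,116,.198)
for q in[(483,97),(690,143)]:P(*q,.171)
E
```

```text
(541, 170) z 0.07300000000000001 [ 0.5568 -0.1452  0.073 ] depth [ 0.5572 -0.1458  0.0688]
(455, 187) z 0.079 [ 0.5419 -0.0681  0.079 ] depth [ 0.5416 -0.0678  0.0823]
(140, 167) z 0.198 [0.5492 0.199  0.198 ] depth [0.5493 0.1991 0.1964]
(27, 152) z 0.171 [0.5657 0.2945 0.171 ] depth [0.5664 0.2954 0.1651]
(253, 186) z 0.171 [0.5354 0.108  0.171 ] depth [0.5352 0.108  0.1726]
(387, 80) z 0.018 [ 0.6474 -0.0132  0.018 ] depth [ 0.6471 -0.0131  0.0199]
(693, 33) z 0.018 [ 0.6883 -0.2964  0.018 ] depth [ 0.6878 -0.2958  0.0206]
(738, 294) z 0.018 [ 0.4468 -0.3315  0.018 ] depth [ 0.4475 -0.3358  0.0012]
(430, 343) z 0.018 [ 0.4055 -0.0488  0.018 ] depth [ 0.4055 -0.0485  0.0215]
(208, 149) z 0.073 [ 0.5592 -0.1423  0.073 ] depth [ 0.5601 -0.142   0.0746]
(289, 143) z 0.079 [ 0.5501 -0.0663  0.079 ] depth [ 0.5549 -0.0653  0.0877]
(588, 116) z 0.198 [0.5681 0.204  0.198 ] depth [0.5654 0.2043 0.1935]
(483, 97) z 0.171 [0.5401 0.1119 0.171 ] depth [0.5415 0.1119 0.1735]
(690, 143) z 0.171 [0.5727 0.2968 0.171 ] depth [0.5735 0.2965 0.1725]
```

```bash
cat >> h.py <<'E'
def st():
    s=r.observe(); M=Rq(s['eef_rot']).as_matrix()
    print('t %.2f tcp %s x %s y %s yawY %.1f q5-7 %s F %s Tq %s w %.4f'%(s['clock'],s['tcp_pos'].round(4),M[:,0].round(3),M[:,1].round(3),np.degrees(np.arctan2(M[1,1],M[0,1])),s['qpos'][4:].round(2),s['wrist_force'].round(1),s['torque'].round(2),s['gripper_width']))
    return s,M
def to(p,yaw=None):
    s,M=st(); d=M.T@(np.array(p)-s['tcp_pos']); print('delta tool mm',(d*1000).round(1))
    if yaw is not None:
        cur=np.degrees(np.arctan2(M[1,1],M[0,1])); print('turn cw deg',round((cur-yaw+90)%180-90,1))
def look(n):
    s=r.observe();p,d=r.read_camera('wrist');cv2.imwrite(f'pics/{n}.png',cv2.cvtColor(p,cv2.COLOR_RGB2BGR));np.save(f'pics/{n}.npy',d)
    T=wristT(s);np.save(f'pics/{n}_T.npy',T);return p,d,T
E
python3 - <<'E'
from h import *
to([0.551,0.200,0.29])
M=Rq(r.observe()['eef_rot']).as_matrix(); print(M.round(3))
E
```

```text
t 0.15 tcp [ 0.2701 -0.6183  0.2307] x [-0.001  0.001 -1.   ] y [ 0.4   -0.916 -0.001] yawY -66.4 q5-7 [-0.01  1.13 -0.06] F [-0.4 -0.5 -0.4] Tq [-0.    0.04  0.01] w 0.0857
delta tool mm [ -58.6 -637.5 -585. ]
[[-0.001  0.4   -0.916]
 [ 0.001 -0.916 -0.4  ]
 [-1.    -0.001  0.   ]]
```

```bash
python3 -m inch '-30 0 0 0 100;-8 -29 -26 0 100;-6 -29 -26 0 100;-5 -29 -26 0 100;-5 -29 -26 0 100;-5 -29 -26 0 100;0 -30 -27 0 100;0 -30 -27 0 100;0 -30 -27 0 100;0 -30 -27 0 100'; python3 - <<'E'
from h import *
to([0.551,0.200,0.29])
E
```

```text
clock: 0.98
tcp_pos: [0.3804, -0.2761, 0.2879]
eef_rot: [-0.139, -0.691, -0.14, 0.695]
wrist_force: [1.1, -0.0, 0.3]
gripper_width: 0.0853
t 0.98 tcp [ 0.3804 -0.2761  0.2879] x [-0.005  0.001 -1.   ] y [ 0.387 -0.922 -0.003] yawY -67.3 q5-7 [ 0.02  1.07 -0.67] F [ 1.1 -0.   0.3] Tq [-0.02 -0.09 -0.02] w 0.0853
delta tool mm [  -2.6 -373.2 -341.4]
```

```bash
python3 -m inch '0 -30 -27 0 100;0 -30 -27 0 100;0 -30 -27 0 100;0 -30 -27 0 100;0 -30 -27 0 100;0 -30 -27 0 100;0 -30 -27 0 100;0 -30 -27 0 100;0 -30 -27 0 100;0 -30 -27 0 100'; python3 - <<'E'
from h import *
to([0.551,0.200,0.29])
E
```

```text
clock: 1.82
tcp_pos: [0.5125, 0.119, 0.2884]
eef_rot: [-0.139, -0.692, -0.139, 0.694]
wrist_force: [1.2, -0.2, 0.4]
gripper_width: 0.0852
t 1.82 tcp [0.5125 0.119  0.2884] x [-0.003 -0.001 -1.   ] y [ 0.385 -0.923 -0.   ] yawY -67.4 q5-7 [ 0.1   1.12 -1.61] F [ 1.2 -0.2  0.4] Tq [ 0.04 -0.09 -0.  ] w 0.0852
delta tool mm [ -1.8 -59.9 -66.7]
```

```bash
python3 -m inch '0 -30 -33 0 100;0 -28 -30 0 100;0 -2 -4 0 100;0 0 0 0 100;0 0 0 0 100'; python3 - <<'E'
from h import *
to([0.551,0.200,0.29])
look('w1')
E
```

```text
clock: 2.23
tcp_pos: [0.549, 0.2102, 0.2861]
eef_rot: [-0.141, -0.691, -0.145, 0.694]
wrist_force: [-0.4, -1.3, 0.0]
gripper_width: 0.0852
t 2.23 tcp [0.549  0.2102 0.2861] x [-0.006  0.004 -1.   ] y [ 0.396 -0.918 -0.006] yawY -66.7 q5-7 [ 0.13  1.17 -1.74] F [-0.4 -1.3  0. ] Tq [-0.01  0.01 -0.03] w 0.0852
delta tool mm [-4.  10.2  2.3]
```

View pics/w1.png

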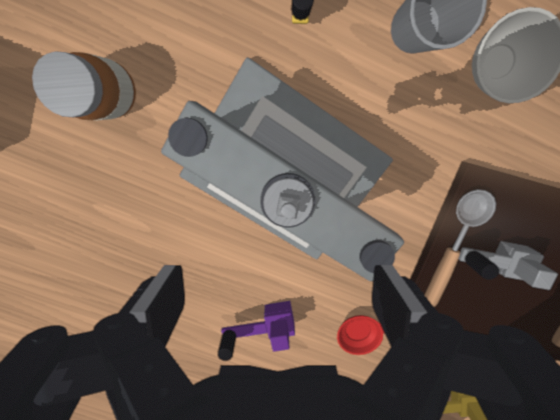

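The wrist view shows the screw at about (288,205), the columns at (188,137) and (378,255), and the crank at the right at about (525,262).

```bash
python3 - <<'E'
from h import *
crop('pics/w1.png','pics/w1c.png',248,165,328,235,9)
c=r.calibration('wrist');T=np.load('pics/w1_T.npy')
a=unz(c,188,137,.171,T);b=unz(c,378,255,.171,T);print(a,b,(a+b)/2,np.linalg.norm(a-b), np.degrees(np.arctan2(*(a-b)[[1,0]]))-90)
print(unz(c,288,210,.198,T),unz(c,288,200,.176,T))
print('crank grip',unz(c,517,250,.073,T),'knob',unz(c,472,257,.079,T))
E
```

```text
[0.57041244 0.29604106 0.171     ] [0.54006265 0.11020885 0.171     ] [0.55523755 0.20312495 0.171     ] 0.18829423730584727 -9.275555908638012
[0.55429492 0.20369082 0.198     ] [0.55584719 0.20377559 0.176     ]
crank grip [ 0.58195224 -0.08869461  0.073     ] knob [ 0.5537283  -0.03965942  0.079     ]
```

View pics/w1c.png

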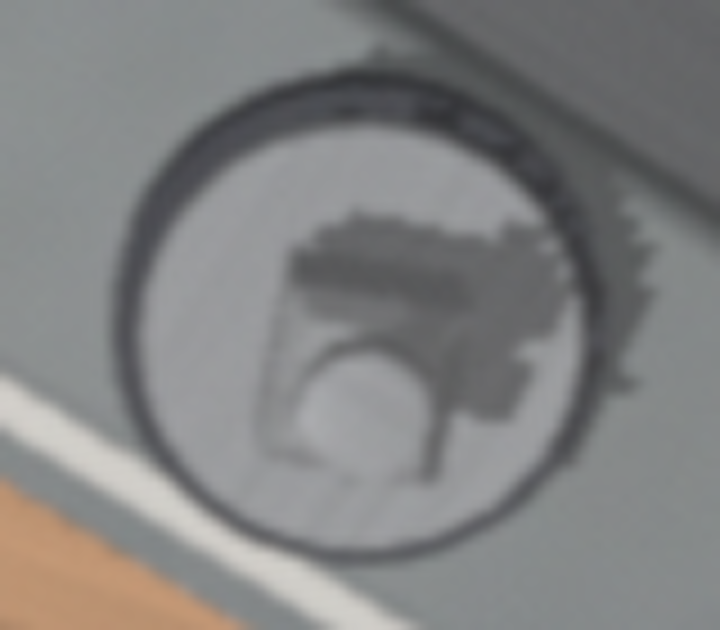

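```bash
cat > fit.py <<'E'
from h import *
import sys
def over(n,x0,y0,x1,y1,k,cx,cy,yaw,out):
    c=r.calibration('wrist');T=np.load(f'pics/{n}_T.npy')
    a=cv2.resize(cv2.imread(f'pics/{n}.png')[y0:y1,x0:x1],None,fx=k,fy=k,interpolation=cv2.INTER_CUBIC)
    def px(P):
        u,v=proj(c,P,T);return [int((u-x0+.5)*k),int((v-y0+.5)*k)]
    def poly(pts,col): cv2.polylines(a,[np.array([px(p) for p in pts])],True,col,1)
    def sq(h,z): return [(cx+h*2**.5*np.cos(np.radians(yaw+45+90*i)),cy+h*2**.5*np.sin(np.radians(yaw+45+90*i)),z) for i in range(4)]
    def ci(h,z): return [(cx+h*np.cos(t),cy+h*np.sin(t),z) for t in np.linspace(0,6.28,40)]
    poly(ci(.02,.176),(0,255,255));poly(ci(.006,.198),(0,255,0));poly(sq(.008,.176),(255,0,0));poly(sq(.008,.189),(0,0,255));poly(sq(.006,.192),(255,0,255))
    cv2.imwrite(out,a)
E
python3 - <<'E'
from fit import *
c=r.calibration('wrist');T=np.load('pics/w1_T.npy')
f=lambda u,v,z:unz(c,248+u/9-.5,165+v/9-.5,z,T)
print('flange',f(361,336,.176),'pilot',f(367,415,.198))
a=f(262,455,.189);b=f(432,485,.189);print(np.linalg.norm(a-b),np.degrees(np.arctan2(*(b-a)[[1,0]])))
y=np.degrees(np.arctan2(*(b-a)[[1,0]]))%90
p=(f(361,336,.176)+f(367,415,.198))/2
over('w1',248,165,328,235,9,p[0],p[1],y,'pics/w1o.png')
E
```

```text
flange [0.5542938 0.2034347 0.176    ] pilot [0.55393595 0.20330285 0.198     ]
0.015141338583636057 -77.09746996263708
```

View pics/w1o.png

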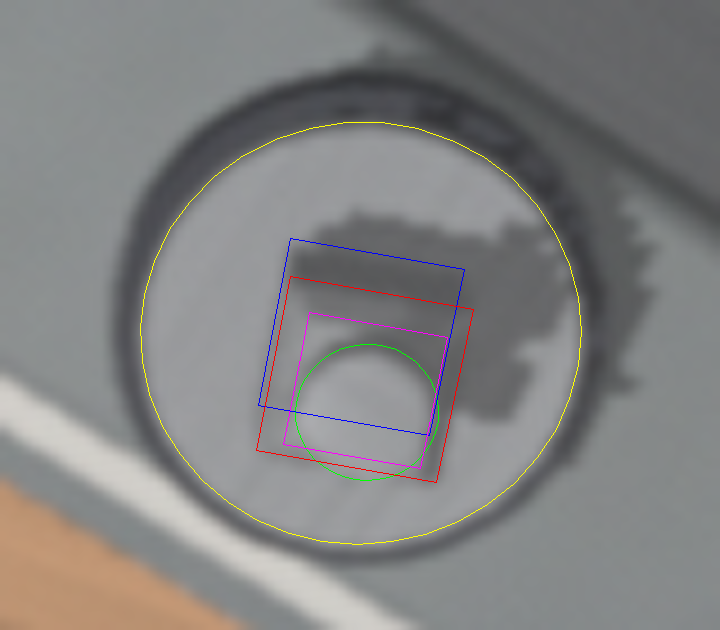

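The overlay matches the picture. The screw axis is at (0.554, 0.203) and the flats stand at 13° mod 90. Next I'll turn the tool counterclockwise so the jaws lie along the crank's arm (yawY about 101°), which leaves the wrist room to wind clockwise.

```bash
python3 -m inch '0 0 0 -7 60;0 0 0 -7 60;0 0 0 -7 60;0 0 0 -7 60;0 0 0 -7 60;0 0 0 -7 60;0 0 0 -7 60;0 0 0 -7 60;0 0 0 -7 60;0 0 0 -7 60'; python3 -m inch '0 0 0 -7 60;0 0 0 -7 60;0 0 0 -7 60;0 0 0 -7 60;0 0 0 -7 60;0 0 0 -7 60;0 0 0 -7 60;0 0 0 -7 60;0 0 0 -7 60;0 0 0 -7 60' >/dev/null; python3 - <<'E'
from h import *
to([0.557,-0.144,0.2],101)
E
```

```text
clock: 3.12
tcp_pos: [0.5468, 0.1896, 0.2879]
eef_rot: [0.521, 0.476, 0.519, -0.483]
wrist_force: [0.1, -0.1, 0.0]
gripper_width: 0.0512
t 3.95 tcp [0.5449 0.167  0.2898] x [-0.    -0.026 -1.   ] y [ 0.238  0.971 -0.025] yawY 76.3 q5-7 [0.43 1.27 0.52] F [ 0.6 -0.2 -0.1] Tq [ 0.06 -0.02  0.01] w 0.0510
delta tool mm [  97.8 -296.9   85. ]
turn cw deg -24.7
```

```bash
python3 -m inch '0 0 0 0 60;0 0 0 0 60'>/dev/null; python3 - <<'E'
from h import *
st()
E
python3 -m inch '0 -25 5 -5 60;0 -30 5 -5 60;0 -30 5 -5 60;0 -30 7 -5 60;0 -30 7 -5 60;0 -30 8 0 60;0 -30 8 0 60'; python3 - <<'E'
from h import *
to([0.557,-0.144,0.2],101)
E
```

```text
t 4.12 tcp [0.5447 0.1631 0.2898] x [-0.    -0.028 -1.   ] y [ 0.239  0.971 -0.028] yawY 76.2 q5-7 [0.43 1.27 0.52] F [-0.8 -0.3  0.2] Tq [ 0.02  0.   -0.03] w 0.0511
clock: 4.7
tcp_pos: [0.5875, -0.0431, 0.2978]
eef_rot: [0.703, -0.08, 0.704, 0.057]
wrist_force: [0.2, 0.7, 0.2]
gripper_width: 0.0515
t 4.70 tcp [ 0.5875 -0.0431  0.2978] x [ 0.001 -0.033 -0.999] y [-0.192  0.981 -0.032] yawY 101.1 q5-7 [0.51 1.34 1.26] F [0.2 0.7 0.2] Tq [ 0.07 -0.09 -0.01] w 0.0515
delta tool mm [101.  -89.9 -48.8]
turn cw deg 0.1
```

```bash
python3 -m inch '10 -30 -16 0 60;10 -30 -16 0 60;10 -22 -12 0 60;10 -4 -2 0 60;0 0 0 0 60;0 0 0 0 60'; python3 - <<'E'
from h import *
to([0.557,-0.144,0.2],101)
look('w2')
E
```

```text
clock: 5.2
tcp_pos: [0.5562, -0.1546, 0.2583]
eef_rot: [0.704, -0.067, 0.706, 0.04]
wrist_force: [0.2, 1.2, -0.5]
gripper_width: 0.0509
t 5.20 tcp [ 0.5562 -0.1546  0.2583] x [-0.001 -0.038 -0.999] y [-0.151  0.988 -0.038] yawY 98.7 q5-7 [0.54 1.24 1.38] F [ 0.2  1.2 -0.5] Tq [ 0.05 -0.01 -0.04] w 0.0509
delta tool mm [57.8 12.5  2.8]
turn cw deg -2.3
```

View pics/w2.png

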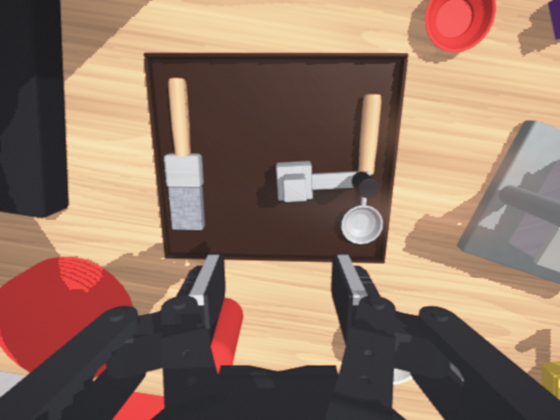

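The wrist view shows the grip top at (294,187) and the knob at (366,184), over the spoon's neck. The tool has picked up a 0.038 rad tilt. I'll test how the speed of a turn affects it.

```bash
cat > s.sh <<'E'
python3 -c "
from h import *
st()"
E
chmod +x s.sh
python3 -m inch '0 0 0 7 60;0 0 0 7 60;0 0 0 7 60;0 0 0 7 60;0 0 0 0 60;0 0 0 0 60'>/dev/null; ./s.sh
python3 -m inch '0 0 0 -3 60;0 0 0 -3 60;0 0 0 -3 60;0 0 0 -3 60;0 0 0 -3 60;0 0 0 -3 60;0 0 0 -3 60;0 0 0 -3 60;0 0 0 -3 60;0 0 0 0 60'>/dev/null; ./s.sh
```

```text
t 5.75 tcp [ 0.5596 -0.1436  0.263 ] x [ 0.006 -0.036 -0.999] y [ 0.337  0.941 -0.032] yawY 70.3 q5-7 [0.46 1.2  0.94] F [-0.6 -0.2 -0.7] Tq [0.07 0.03 0.01] w 0.0513
t 6.58 tcp [ 0.5631 -0.1325  0.2678] x [ 0.014 -0.035 -0.999] y [-0.203  0.979 -0.037] yawY 101.7 q5-7 [0.53 1.24 1.4 ] F [-0.   0.7  0.8] Tq [ 0.02 -0.02  0.  ] w 0.0511
```

```bash
./s.sh; python3 -m inch '0 0 0 0 60;0 0 0 0 60;0 0 0 0 60;0 0 0 0 60;0 0 0 0 60;0 0 0 0 60'>/dev/null; ./s.sh
```

```text
t 6.58 tcp [ 0.5631 -0.1325  0.2678] x [ 0.014 -0.035 -0.999] y [-0.203  0.979 -0.037] yawY 101.7 q5-7 [0.53 1.24 1.4 ] F [-0.   0.7  0.8] Tq [ 0.02 -0.02  0.  ] w 0.0511
t 7.08 tcp [ 0.5637 -0.1306  0.2686] x [ 0.015 -0.034 -0.999] y [-0.206  0.978 -0.036] yawY 101.9 q5-7 [0.53 1.24 1.4 ] F [ 0.3  0.6 -0.3] Tq [ 0.05  0.01 -0.02] w 0.0511
```

```bash
python3 -m inch '4 -8 0 0 60;4 -5 0 0 60;0 0 0 0 60;0 0 0 0 60'>/dev/null; python3 - <<'E'
from h import *
st();p,d,T=look('w3')
c=r.calibration('wrist');print(proj(c,np.array([.557,-.144,.073]),T))
crop('pics/w3.png','pics/w3c.png',250,140,400,250,5.3)
E
```

```text
t 7.42 tcp [ 0.5667 -0.1456  0.2602] x [ 0.015 -0.035 -0.999] y [-0.205  0.978 -0.037] yawY 101.8 q5-7 [0.55 1.23 1.41] F [-0.8 -0.4 -0.4] Tq [0.07 0.   0.01] w 0.0514
(np.float64(288.74557234196277), np.float64(172.1550074681768))
```

View pics/w3c.png

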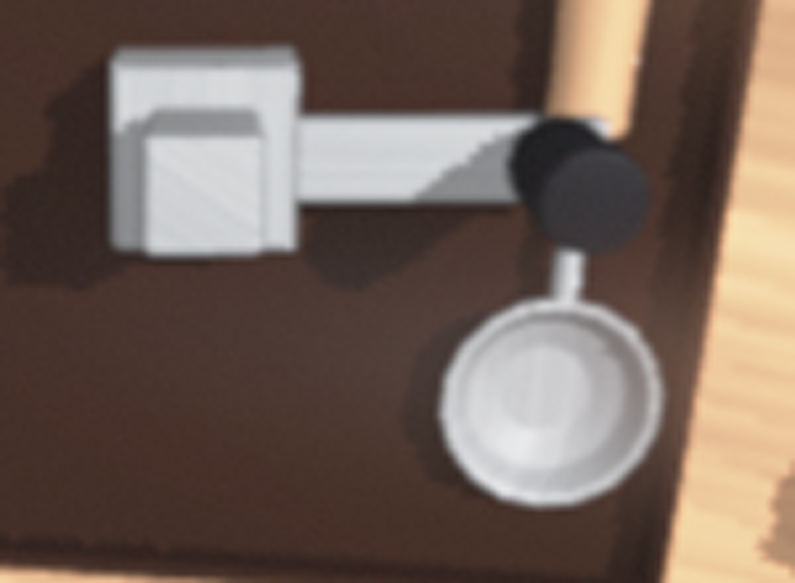

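The grip top's corners are at crop (145,137), (263,137), (262,252) and (147,255). The knob top's centre is at (595,197).

```bash
python3 - <<'E'
from h import *
c=r.calibration('wrist');T=np.load('pics/w3_T.npy')
f=lambda u,v,z:unz(c,250+u/5.3-.5,140+v/5.3-.5,z,T)
P=[f(*q,.073) for q in[(145,137),(263,137),(262,252),(147,255)]]
print([np.linalg.norm(P[i]-P[i-1]).round(4) for i in range(4)], np.mean(P,0))
k=f(595,197,.079);g=np.mean(P,0);print(k,np.linalg.norm((k-g)[:2]),np.degrees(np.arctan2(*(k-g)[[1,0]])))
yaw=101
h=[f(*q,.037) for q in[(111,65),(300,65),(298,250),(111,250)]];print('hub',np.mean(h,0),np.degrees(np.arctan2(*(h[1]-h[0])[[1,0]])))
to([g[0],g[1],.12],101)
E
```

```text
[np.float64(0.0236), np.float64(0.0229), np.float64(0.023), np.float64(0.0228)] [ 0.56159364 -0.14375777  0.073     ]
[ 0.5446076  -0.07098576  0.079     ] 0.07472812182068804 103.13843125388124
hub [ 0.56130601 -0.14396901  0.037     ] 102.1440167329971
t 7.47 tcp [ 0.5666 -0.1458  0.2601] x [ 0.015 -0.035 -0.999] y [-0.204  0.978 -0.037] yawY 101.8 q5-7 [0.55 1.23 1.41] F [ 0.5 -0.6 -0.2] Tq [0.02 0.03 0.06] w 0.0515
delta tool mm [139.8   8.2  -5.5]
turn cw deg 0.8
```

```bash
python3 -m inch '30 2 -1 0 60;35 2 -2 0 60;35 2 -1 0 60;30 2 -1 0 60;10 0 0 0 60;0 0 0 0 60'>/dev/null; python3 - <<'E'
from h import *
to([.5615,-.1438,.043],102.3)
look('w4')
E
```

```text
t 7.97 tcp [ 0.5646 -0.1433  0.1173] x [ 0.021 -0.034 -0.999] y [-0.203  0.978 -0.038] yawY 101.7 q5-7 [0.72 0.96 1.24] F [0.4 2.1 0.5] Tq [0.05 0.06 0.04] w 0.0510
delta tool mm [74.2  2.9 -4.1]
turn cw deg -0.6
```

View pics/w4.png

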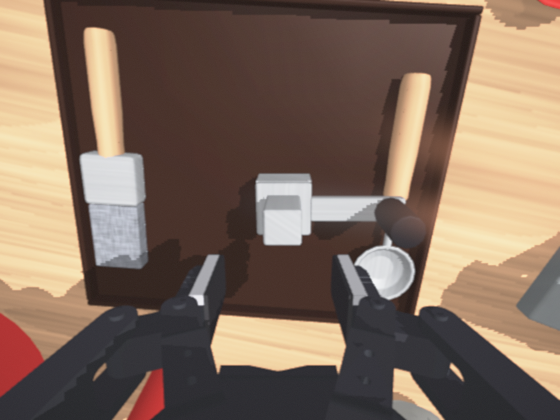

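The grip's top centre is at about (283,222), between the fingers, and the knob is outside them. Descending.

```bash
python3 -m inch '25 1 -2 0 60;25 1 -1 0 60;15 1 -1 0 60;5 0 0 0 60;0 0 0 0 60'>/dev/null; python3 - <<'E'
from h import *
to([.5615,-.1438,.043],102.3)
E
```

```text
t 8.43 tcp [ 0.5694 -0.1439  0.0557] x [ 0.036 -0.037 -0.999] y [-0.2    0.979 -0.043] yawY 101.6 q5-7 [0.84 0.85 1.15] F [-1.1 -0.3 -0.1] Tq [ 0.04  0.   -0.01] w 0.0515
delta tool mm [12.4  2.2 -8.1]
turn cw deg -0.7
```

```bash
python3 -m inch '4 1 -4 0 60;5 1 -4 0 60;3 0 -1 0 60;0 0 0 0 60;0 0 0 0 60'>/dev/null; python3 - <<'E'
from h import *
to([.5615,-.1438,.043],102.3)
E
```

```text
t 8.85 tcp [ 0.5633 -0.1446  0.0481] x [ 0.043 -0.039 -0.998] y [-0.199  0.979 -0.047] yawY 101.5 q5-7 [0.86 0.82 1.12] F [ 0.2 -0.9 -0.4] Tq [ 0.07  0.04 -0.01] w 0.0514
delta tool mm [ 5.   1.4 -1.8]
turn cw deg -0.8
```

```bash
python3 -m inch '4 1 -1 0 60;2 1 -1 0 60;0 0 0 0 60;0 0 0 0 60' >/dev/null; ./s.sh; python3 -m inch '0 0 0 0 0;0 0 0 0 0;0 0 0 0 0;0 0 0 0 0;0 0 0 0 0;0 0 0 0 0' 50; ./s.sh
```

```text
t 9.18 tcp [ 0.5615 -0.1433  0.0422] x [ 0.045 -0.039 -0.998] y [-0.198  0.979 -0.047] yawY 101.5 q5-7 [0.87 0.8  1.1 ] F [ 0.2 -0.4  0.2] Tq [-0.01  0.02 -0.  ] w 0.0515
clock: 9.68
tcp_pos: [0.5614, -0.1425, 0.0425]
eef_rot: [0.717, -0.086, 0.689, 0.056]
wrist_force: [-0.2, 0.8, 0.9]
gripper_width: 0.023
t 9.68 tcp [ 0.5614 -0.1425  0.0425] x [ 0.044 -0.039 -0.998] y [-0.199  0.979 -0.047] yawY 101.5 q5-7 [0.87 0.8  1.1 ] F [-0.2  0.8  0.9] Tq [0.11 0.13 0.  ] w 0.0230
```

Gripped, with a width of 23 mm. Lifting slowly and watching the tilt.

```bash
python3 -m inch '-8 0 0 0 0;-15 0 0 0 0;-20 0 0 0 0;-25 0 0 0 0;-25 0 0 0 0;-25 0 0 0 0;-25 0 0 0 0;-20 0 0 0 0;0 0 0 0 0'>/dev/null; ./s.sh
```

```text
t 10.43 tcp [ 0.5496 -0.135   0.2114] x [ 0.032 -0.035 -0.999] y [-0.202  0.978 -0.041] yawY 101.7 q5-7 [0.59 1.09 1.34] F [ 0.1  1.3 -3.2] Tq [ 0.05 -0.09 -0.02] w 0.0234
```

```bash
python3 -m inch '-20 10 0 0 0;-20 20 0 0 0;-10 30 -2 0 0;-8 30 -2 0 0;-5 30 -2 0 0;0 30 -3 0 0;0 30 -3 0 0;0 30 -4 0 0;0 30 -4 0 0;0 30 -4 0 0'>/dev/null; python3 - <<'E'
from h import *
to([.554,.2034,.275],102.9)
E
```

```text
t 11.27 tcp [0.4644 0.1258 0.2565] x [ 0.022 -0.04  -0.999] y [-0.186  0.982 -0.044] yawY 100.7 q5-7 [0.45 1.12 0.87] F [-0.3  0.2 -3.2] Tq [ 0.06 -0.02 -0.02] w 0.0235
delta tool mm [-19.6  58.6 102.8]
turn cw deg -2.2
```

```bash
python3 -m inch '-8 0 15 0 0;-6 12 25 0 0;-6 20 25 -1 0;-2 15 22 -1 0;0 5 8 0 0;0 0 0 0 0;0 0 0 0 0'>/dev/null; python3 - <<'E'
from h import *
to([.554,.2034,.275],102.9)
look('w5')
p,d=r.read_camera('scene');cv2.imwrite('pics/s5.png',cv2.cvtColor(p,cv2.COLOR_RGB2BGR))
crop('pics/s5.png','pics/s5c.png',260,140,420,280,4.2)
E
```

```text
t 11.85 tcp [0.5412 0.2053 0.2704] x [ 0.012 -0.045 -0.999] y [-0.235  0.971 -0.047] yawY 103.6 q5-7 [0.53 1.29 0.84] F [-0.8 -0.8 -4.4] Tq [-0.01  0.02 -0.01] w 0.0230
delta tool mm [-4.3 -5.1 12. ]
turn cw deg 0.7
```

View pics/w5.png

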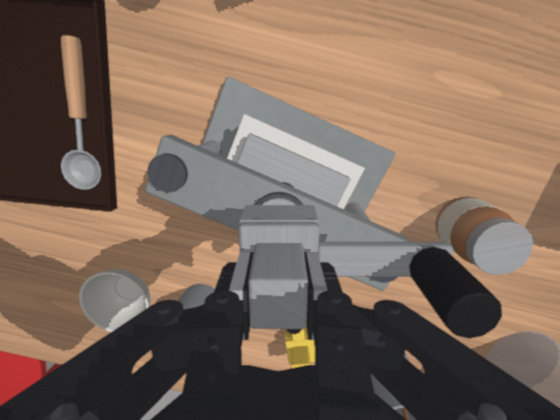

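View pics/s5c.png

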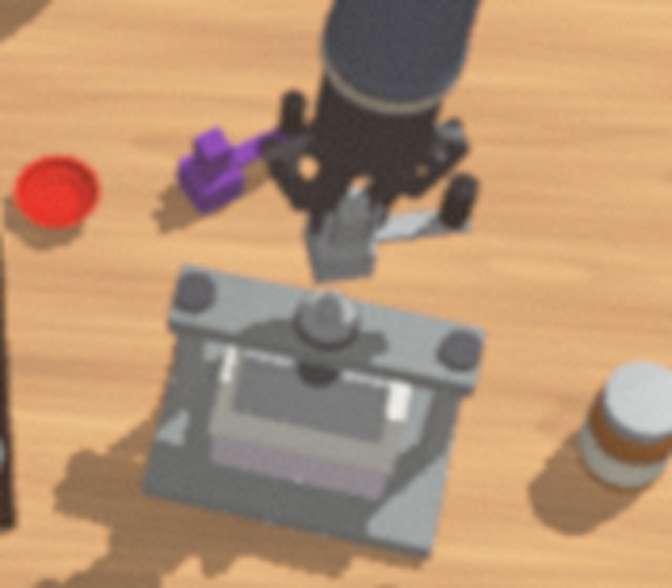

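```bash
python3 - <<'E'
from h import *
c=r.calibration('wrist');T=np.load('pics/w5_T.npy')
print(unz(c,167,173,.171,T), proj(c,np.array([.554,.2034,.176]),T))
crop('pics/w5.png','pics/w5c.png',140,130,380,300,3.3)
E
```

```text
[0.53744901 0.11023101 0.171     ] (np.float64(278.2537546925828), np.float64(223.16710029824313))
```

View pics/w5c.png

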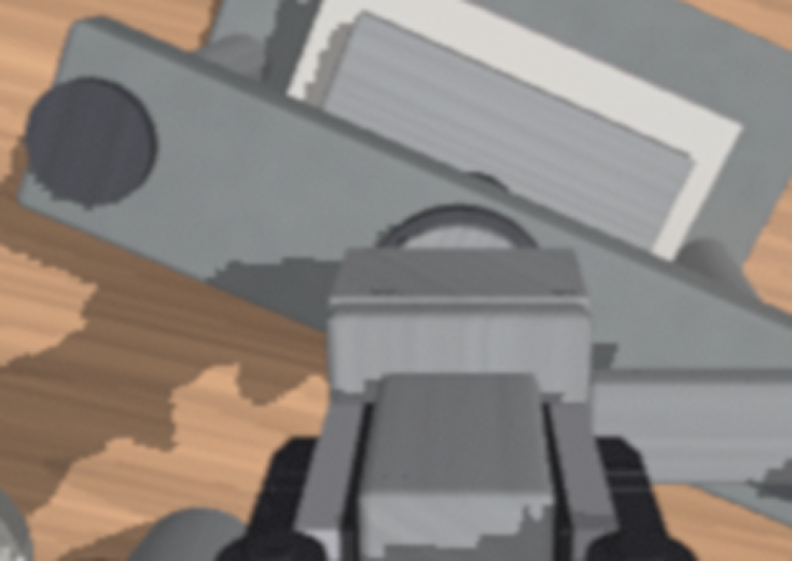

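```bash
python3 -m inch '2 -1 5 0 0;4 -1 5 0 0;5 0 1 0 0;5 0 0 0 0;3 0 0 0 0;0 0 0 0 0'>/dev/null; python3 - <<'E'
from h import *
to([.5525,.205,.2365],102.9)
look('w6')
crop('pics/w6.png','pics/w6c.png',140,130,380,300,3.3)
E
```

```text
t 12.45 tcp [0.5527 0.199  0.2495] x [ 0.012 -0.05  -0.999] y [-0.23   0.972 -0.051] yawY 103.3 q5-7 [0.56 1.26 0.83] F [-0.5  0.3 -4.7] Tq [ 0.06  0.03 -0.01] w 0.0233
delta tool mm [12.7  6.6  1.2]
turn cw deg 0.4
```

View pics/w6c.png

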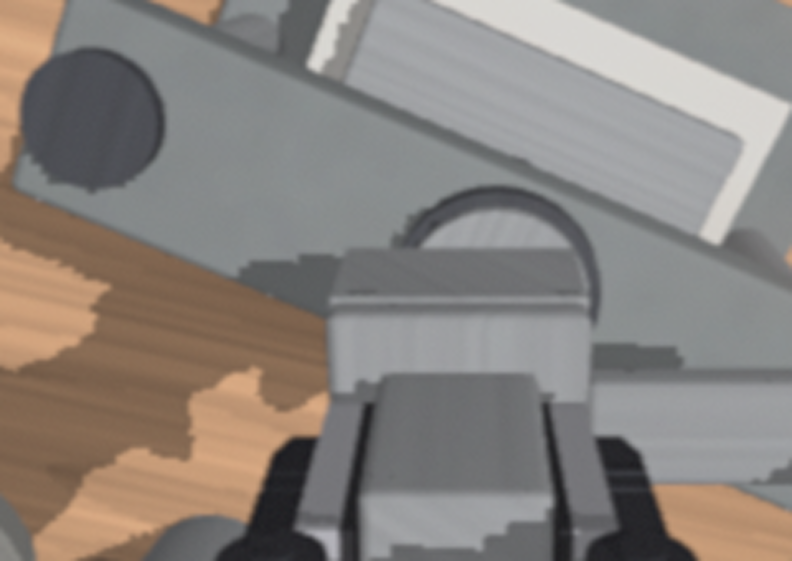

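```bash
python3 - <<'E'
from fit import *
c=r.calibration('wrist');T=np.load('pics/w6_T.npy')
f=lambda u,v,z:unz(c,140+u/3.3-.5,130+v/3.3-.5,z,T)
print('column',f(92,118,.171))
a,b=f(345,249,.212),f(583,249,.212);print('edge',a,b,np.linalg.norm(a-b),np.degrees(np.arctan2(*(b-a)[[1,0]])))
# top hub far edge at .244
a2,b2=f(328,303,.244),f(591,303,.244);print('edge top',a2,b2,np.linalg.norm(a2-b2),np.degrees(np.arctan2(*(b2-a2)[[1,0]])))
for A,B in((a,b),(a2,b2)):
    t=(B-A)/np.linalg.norm(B-A); n=np.array([t[1],-t[0],0]); print('centre cand',(A+B)/2+n*.02,(A+B)/2-n*.02)
x,y=.5519,.2045
over('w6',140,130,380,300,3.3,.5514,.2034,12.9,'pics/w6o.png')
E
```

```text
column [0.53690303 0.11017853 0.171     ]
edge [0.53850754 0.17240502 0.212     ] [0.52812337 0.2133832  0.212     ] 0.0422734163965714 104.21983816713802
edge top [0.53670722 0.17442702 0.244     ] [0.52699942 0.21226935 0.244     ] 0.03906767455810714 104.38797892695834
centre cand [0.55270266 0.19780697 0.212     ] [0.51392825 0.18798125 0.212     ]
centre cand [0.55122603 0.19831792 0.244     ] [0.51248061 0.18837845 0.244     ]
```

View pics/w6o.png

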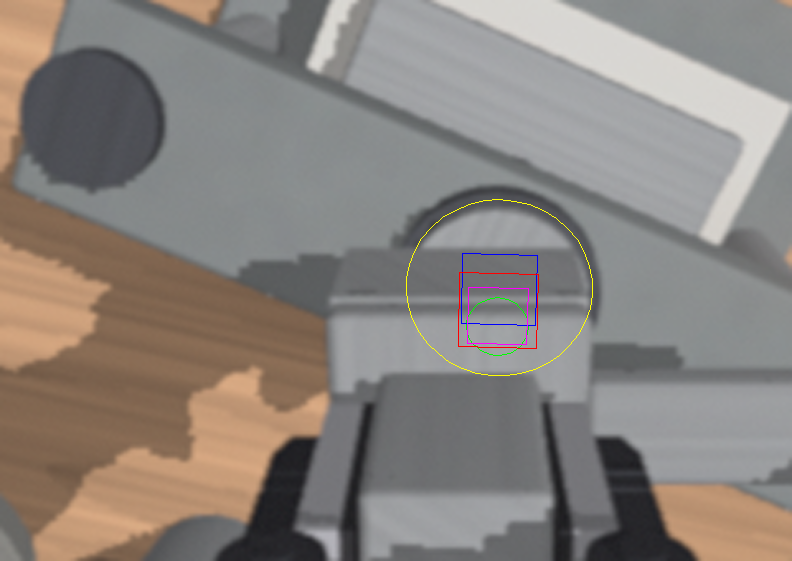

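```bash
python3 - <<'E'
from fit import *
c=r.calibration('wrist');T=np.load('pics/w6_T.npy');d=np.load('pics/w6.npy')
for v in range(225,440,12):
    u=458;U,V=140+u/3.3-.5,130+v/3.3-.5
    print(v,unproj(c,U,V,d[int(round(V)),int(round(U))],T).round(4))
E
```

```text
225 [0.5392 0.1915 0.1769]
237 [0.5422 0.1921 0.1754]
249 [0.5327 0.1919 0.2147]
261 [0.5327 0.1923 0.2215]
273 [0.5333 0.1927 0.2259]
285 [0.5331 0.1929 0.2325]
297 [0.533  0.1932 0.2381]
309 [0.5338 0.1936 0.2412]
321 [0.5342 0.1939 0.2451]
333 [0.5361 0.1943 0.245 ]
345 [0.5378 0.1947 0.2454]
357 [0.5399 0.1952 0.245 ]
369 [0.5415 0.1956 0.2455]
381 [0.5414 0.1958 0.25  ]
393 [0.5414 0.1961 0.2541]
405 [0.5421 0.1963 0.2565]
417 [0.5414 0.1964 0.2618]
429 [0.5415 0.1966 0.265 ]
```

The depth readings show the hub's side face upright, with its bottom at z 0.214. The crank needs about +7 mm in y and a 1° turn. I'll align at this height first, then descend.

```bash
python3 -m inch '0 5 1 0 0;0 3 1 1 0;0 0 0 0 0;0 0 0 0 0'>/dev/null; python3 - <<'E'
from h import *
to([.5533,.2065,.2125],102)
E
```

```text
t 12.83 tcp [0.5526 0.2087 0.2498] x [ 0.012 -0.049 -0.999] y [-0.211  0.976 -0.051] yawY 102.2 q5-7 [0.56 1.27 0.8 ] F [ 0.1 -0.1 -3.7] Tq [ 0.11  0.06 -0.  ] w 0.0233
delta tool mm [37.4 -0.4  0.1]
turn cw deg 0.2
```

```bash
python3 -m inch '4 0 0 0 0;5 0 0 0 0;5 0 0 0 0;3 0 0 0 0;0 0 0 0 0'>/dev/null; python3 - <<'E'
from h import *
to([.5533,.2065,.2125],102)
E
```

```text
t 13.25 tcp [0.5532 0.208  0.2318] x [ 0.014 -0.049 -0.999] y [-0.211  0.976 -0.051] yawY 102.2 q5-7 [0.58 1.23 0.78] F [ 0.4 -0.4 -5.2] Tq [-0.18 -0.05 -0.01] w 0.0234
delta tool mm [19.3 -0.5 -0.3]
turn cw deg 0.2
```

```bash
python3 -m inch '3 0 0 0 0;3 0 0 0 0;0 0 0 0 0'>/dev/null;./s.sh; python3 -m inch '3 0 0 0 0;2 0 0 0 0'>/dev/null;./s.sh
```

```text
t 13.50 tcp [0.5539 0.2063 0.2253] x [ 0.015 -0.051 -0.999] y [-0.21   0.976 -0.053] yawY 102.1 q5-7 [0.59 1.22 0.78] F [ 1.3 -1.4 -4. ] Tq [-0.21 -0.18  0.02] w 0.0233
t 13.67 tcp [0.554  0.2059 0.22  ] x [ 0.015 -0.051 -0.999] y [-0.21   0.976 -0.053] yawY 102.1 q5-7 [0.59 1.21 0.77] F [ 0.4 -1.1 -4.3] Tq [-0.09  0.07  0.03] w 0.0234
```

```bash
python3 -m inch '3 0 0 0 0;2 0 0 0 0;1 0 0 0 0'>/dev/null;./s.sh; python3 -m inch '2 0 0 0 0;1 0 0 0 0'>/dev/null;./s.sh
```

```text
t 13.92 tcp [0.554  0.2057 0.2136] x [ 0.015 -0.051 -0.999] y [-0.21   0.976 -0.053] yawY 102.1 q5-7 [0.6  1.2  0.76] F [-4.3 -4.8 16.4] Tq [-1.26  0.9  -0.1 ] w 0.0232
t 14.08 tcp [0.554  0.2058 0.2138] x [ 0.017 -0.052 -0.998] y [-0.209  0.976 -0.055] yawY 102.1 q5-7 [0.6  1.2  0.76] F [-2.4 -4.1  3. ] Tq [-0.83  0.67 -0.  ] w 0.0228
```

The crank is home: the TCP stopped at 0.2137 m, with contact at the flange. Starting to wind, with a small turn first.

```bash
python3 -m inch '0 0 0 2 0;0 0 0 3 0;0 0 0 3 0;0 0 0 3 0' 45 >/dev/null;./s.sh
```

```text
t 14.42 tcp [0.5538 0.2049 0.2142] x [ 0.018 -0.054 -0.998] y [-0.013  0.998 -0.054] yawY 90.8 q5-7 [0.57 1.18 0.59] F [-0.6 -1.9 -2.4] Tq [-0.3   0.03  0.22] w 0.0230
```

```bash
python3 -m inch '0 0 0 4 0;0 0 0 4 0;0 0 0 4 0;0 0 0 4 0;0 0 0 4 0;0 0 0 4 0'>/dev/null;./s.sh;python3 - <<'E'
from h import *
look('w7')
E
```

```text
t 14.92 tcp [0.5534 0.2044 0.2142] x [ 0.018 -0.056 -0.998] y [ 0.41   0.911 -0.043] yawY 65.7 q5-7 [0.51 1.14 0.22] F [ 0.9 -1.6 -2.1] Tq [-0.42  0.16  0.25] w 0.0235
```

View pics/w7.png

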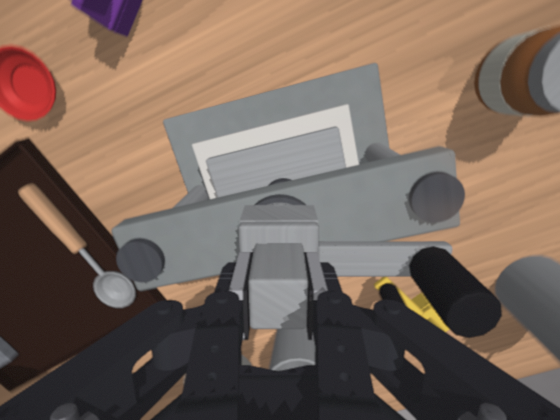

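The crank is seated and turning, and forces are small. I'll read the plate's height from the depth to see how far is left.

```bash
python3 - <<'E'
from fit import *
c=r.calibration('wrist');T=np.load('pics/w7_T.npy');d=np.load('pics/w7.npy')
def med(u0,u1,v0,v1): return np.median([unproj(c,u,v,d[v,u],T)[2] for u in range(u0,u1) for v in range(v0,v1) if d[v,u]>0])
print('plate',med(240,320,150,165),'lid',med(200,215,142,150),'lid right',med(352,357,140,160),'beam',med(170,220,215,230),'base',med(220,340,95,115))
E
python3 -m inch '0 0 0 5 0;0 0 0 5 0;0 0 0 5 0;0 0 0 5 0;0 0 0 5 0;0 0 0 5 0'>/dev/null;./s.sh
```

```text
plate 0.09737293991258278 lid 0.07666682218553705 lid right 0.07623323939550308 beam 0.1656378766476908 base 0.020547932373764233
t 15.47 tcp [0.5526 0.204  0.2141] x [ 0.017 -0.057 -0.998] y [ 0.819  0.574 -0.019] yawY 35.0 q5-7 [ 0.43  1.1  -0.25] F [-0.4 -2.3 -1.1] Tq [-0.48  0.25  0.26] w 0.0231
```

```bash
python3 -m inch '0 0 0 5 0;0 0 0 5 0;0 0 0 5 0;0 0 0 5 0;0 0 0 5 0;0 0 0 5 0'>/dev/null;./s.sh; python3 -m inch '0 0 0 5 0;0 0 0 5 0;0 0 0 5 0;0 0 0 5 0;0 0 0 5 0;0 0 0 5 0'>/dev/null;./s.sh
```

```text
t 15.97 tcp [0.5517 0.2042 0.2141] x [ 0.017 -0.059 -0.998] y [0.997 0.077 0.012] yawY 4.4 q5-7 [ 0.36  1.07 -0.71] F [-0.3 -2.9 -1.5] Tq [-0.38  0.24  0.22] w 0.0232
t 16.47 tcp [0.551  0.2048 0.214 ] x [ 0.016 -0.06  -0.998] y [ 0.897 -0.441  0.041] yawY -26.2 q5-7 [ 0.28  1.04 -1.18] F [ 0.7 -1.1 -0.9] Tq [-0.29  0.28  0.23] w 0.0235
```

```bash
python3 -m inch '0 0 0 5 0;0 0 0 5 0;0 0 0 5 0;0 0 0 5 0;0 0 0 4 0'>/dev/null;./s.sh;python3 - <<'E'
from h import *
look('w8')
E
```

```text
t 16.88 tcp [0.5507 0.2054 0.2141] x [ 0.017 -0.06  -0.998] y [ 0.631 -0.773  0.057] yawY -50.8 q5-7 [ 0.23  1.03 -1.55] F [ 0.7 -1.8 -1.6] Tq [-0.3   0.24  0.27] w 0.0231
```

View pics/w8.png

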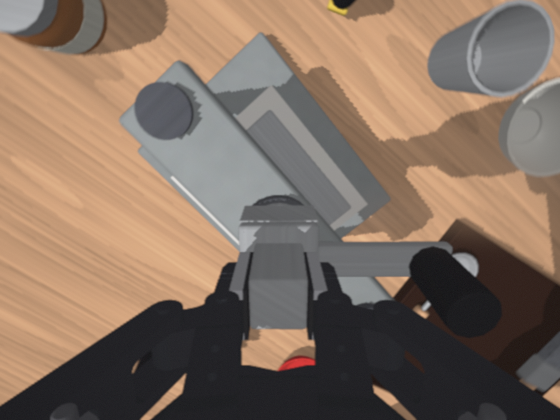

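```bash
cat > pl.py <<'E'
from fit import *
def med(n,u0,u1,v0,v1):
    c=r.calibration('wrist');T=np.load(f'pics/{n}_T.npy');d=np.load(f'pics/{n}.npy')
    return np.median([unproj(c,u,v,d[v,u],T)[2] for u in range(u0,u1) for v in range(v0,v1) if d[v,u]>0])
E
python3 - <<'E'
from pl import *
print('plate',med('w8',288,305,145,160),'lid',med('w8',340,352,212,218),'beam',med('w8',190,230,160,190),'col',med('w8',155,175,100,120))
c=r.calibration('wrist');T=np.load('pics/w8_T.npy');d=np.load('pics/w8.npy')
for v in range(206,222,2): print(v,unproj(c,279,v,d[v,279],T).round(4))
for u in range(320,420,20): print(u,unproj(c,u,255,d[255,u],T).round(4))
E
python3 -m inch '0 0 0 4 0;0 0 0 5 0;0 0 0 5 0;0 0 0 5 0;0 0 0 5 0'>/dev/null;./s.sh;
```

```text
plate 0.09076044138433553 lid 0.0768152738929207 beam 0.16557954968024408 col 0.1715766776579062
206 [0.5694 0.2158 0.1796]
208 [0.5692 0.2158 0.1824]
210 [0.5691 0.216  0.1861]
212 [0.5688 0.2161 0.1889]
214 [0.5689 0.2165 0.193 ]
216 [0.5683 0.2161 0.1941]
218 [0.569  0.2171 0.2002]
220 [0.5683 0.2166 0.2011]
320 [0.569  0.1914 0.211 ]
340 [0.5756 0.1843 0.2127]
360 [0.5821 0.177  0.2141]
380 [0.5882 0.1689 0.214 ]
400 [0.5945 0.161  0.2142]
t 17.35 tcp [0.5508 0.2061 0.2142] x [ 0.017 -0.06  -0.998] y [ 0.261 -0.963  0.062] yawY -74.8 q5-7 [ 0.17  1.01 -1.92] F [ 1.2 -2.5 -1.5] Tq [-0.16  0.15  0.27] w 0.0237
```

```bash
python3 -m inch '0 0 0 4 0;0 0 0 5 0;0 0 0 5 0;0 0 0 5 0;0 0 0 5 0'>/dev/null;./s.sh; python3 -m inch '0 0 0 3 0;0 0 0 3 0;0 0 0 3 0'>/dev/null;./s.sh;
```

```text
t 17.77 tcp [0.551  0.2067 0.2143] x [ 0.018 -0.06  -0.998] y [-0.154 -0.986  0.057] yawY -98.9 q5-7 [ 0.11  1.   -2.28] F [ 1.  -2.3 -1.3] Tq [-0.2   0.19  0.3 ] w 0.0235
t 18.02 tcp [0.5511 0.2068 0.2143] x [ 0.019 -0.06  -0.998] y [-0.305 -0.951  0.052] yawY -107.8 q5-7 [ 0.09  1.   -2.42] F [ 1.8 -2.  -0.9] Tq [-0.21  0.12  0.26] w 0.0230
```

```bash
python3 -m inch '0 0 0 2 0;0 0 0 2 0;0 0 0 2 0'>/dev/null;./s.sh;  python3 -m inch '0 0 0 2 0;0 0 0 2 0'>/dev/null;./s.sh; python3 -m inch '0 0 0 2 0;0 0 0 2 0'>/dev/null;./s.sh; python3 - <<'E'
from h import *
look('w9')
E
```

```text
t 18.27 tcp [0.5512 0.207  0.2144] x [ 0.019 -0.061 -0.998] y [-0.398 -0.916  0.048] yawY -113.5 q5-7 [ 0.08  1.   -2.5 ] F [ 0.4 -3.6 -0. ] Tq [-0.26  0.2   0.25] w 0.0230
t 18.43 tcp [0.5513 0.2071 0.2144] x [ 0.019 -0.061 -0.998] y [-0.457 -0.889  0.046] yawY -117.2 q5-7 [ 0.07  1.   -2.56] F [-0.2 -2.7 -0.4] Tq [-0.25  0.17  0.21] w 0.0231
t 18.60 tcp [0.5514 0.2071 0.2144] x [ 0.019 -0.062 -0.998] y [-0.513 -0.857  0.043] yawY -120.9 q5-7 [ 0.06  0.99 -2.62] F [ 0.4 -3.1 -0.7] Tq [-0.26  0.14  0.21] w 0.0236
```

View pics/w9.png

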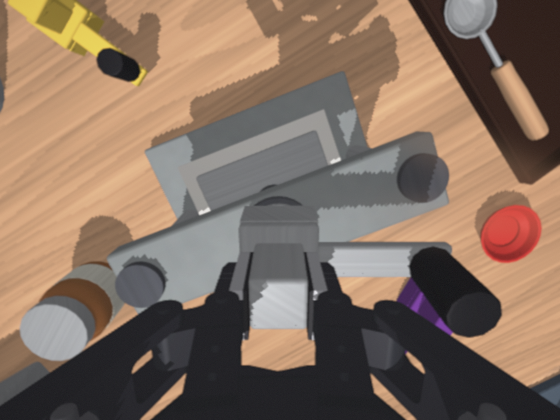

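```bash
python3 - <<'E'
from pl import *
print('plate',med('w9',240,300,160,175),'lid',med('w9',190,196,180,200),'lid top',med('w9',250,310,128,133),'beam',med('w9',170,220,240,255))
E
```

```text
plate 0.08686392449318847 lid 0.07640144716364361 lid top 0.07620469448880529 beam 0.16552748059352998
```

```bash
python3 -m inch '0 0 0 2 0;0 0 0 2 0'>/dev/null;./s.sh; python3 -m inch '0 0 0 2 0'>/dev/null;./s.sh;python3 -m inch '0 0 0 2 0'>/dev/null;./s.sh
```

```text
t 18.82 tcp [0.5514 0.2072 0.2144] x [ 0.02  -0.062 -0.998] y [-0.569 -0.822  0.04 ] yawY -124.7 q5-7 [ 0.05  0.99 -2.67] F [ 0.1 -2.2 -1. ] Tq [-0.21  0.14  0.16] w 0.0236
t 18.90 tcp [0.5515 0.2072 0.2145] x [ 0.02  -0.062 -0.998] y [-0.595 -0.803  0.038] yawY -126.5 q5-7 [ 0.05  0.99 -2.7 ] F [ 0.3 -2.4 -1.2] Tq [-0.27  0.14  0.28] w 0.0236
t 18.98 tcp [0.5516 0.2071 0.2145] x [ 0.02  -0.062 -0.998] y [-0.62  -0.783  0.037] yawY -128.4 q5-7 [ 0.04  0.99 -2.73] F [ 0.3 -3.1  0. ] Tq [-0.55  0.06  0.73] w 0.0237
```

The torque rose to 0.73 N m, so the plate is on the stop. I'll release to relieve the load, then grip again and lift.

```bash
python3 -m inch '0 0 0 0 35;0 0 0 0 35;0 0 0 0 35;0 0 0 0 35'>/dev/null;./s.sh; python3 - <<'E'
from pl import *
look('w10')
print('plate',med('w10',240,300,160,175),'lid top',med('w10',250,310,128,133))
E
python3 -m inch '0 0 0 0 0;0 0 0 0 0;0 0 0 0 0;0 0 0 0 0' 45 >/dev/null;./s.sh
```

```text
t 19.32 tcp [0.5516 0.208  0.2145] x [ 0.02  -0.062 -0.998] y [-0.612 -0.79   0.036] yawY -127.8 q5-7 [ 0.04  0.99 -2.72] F [ 0.  -2.4 -0.4] Tq [-0.41  0.01  0.01] w 0.0299
plate 0.0865394377502538 lid top 0.07648195722048912
t 19.70 tcp [0.551  0.2068 0.2149] x [ 0.019 -0.063 -0.998] y [-0.61  -0.791  0.038] yawY -127.7 q5-7 [ 0.04  0.99 -2.72] F [-0.7 -2.2 -1.3] Tq [-0.31  0.03  0.08] w 0.0233
```

View pics/w10.png

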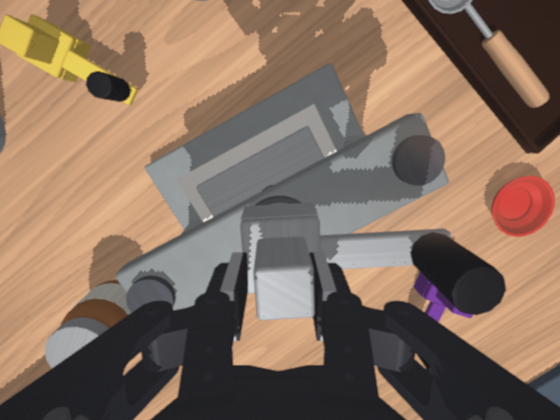

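The plate top is 0.0865 m, the lid 0.0765 m and the plate 10 mm thick, so the gap is zero. Lifting straight up.

```bash
python3 -m inch '-3 0 0 0 0;-5 0 0 0 0;-5 1 -1 0 0'>/dev/null;./s.sh;python3 -m inch '-6 0 0 0 0;-6 0 -1 0 0;-6 0 0 0 0;-6 0 0 0 0'>/dev/null;./s.sh
```

```text
t 19.95 tcp [0.551  0.2067 0.2261] x [ 0.018 -0.064 -0.998] y [-0.609 -0.792  0.04 ] yawY -127.6 q5-7 [ 0.04  1.02 -2.71] F [ 2.   2.9 -5.9] Tq [ 0.77 -0.48  0.07] w 0.0234
t 20.28 tcp [0.5503 0.2089 0.253 ] x [ 0.016 -0.062 -0.998] y [-0.609 -0.792  0.04 ] yawY -127.5 q5-7 [ 0.04  1.09 -2.71] F [-0.8  0.1 -3.4] Tq [ 0.2   0.04 -0.03] w 0.0236
```

```bash
python3 -m inch '-12 0 0 0 0;-12 0 0 0 0'>/dev/null; python3 - <<'E'
from h import *
to([.555,-.155,.25])
p,d=r.read_camera('scene');cv2.imwrite('pics/s11.png',cv2.cvtColor(p,cv2.COLOR_RGB2BGR));crop('pics/s11.png','pics/s11c.png',260,140,420,280,4.2)
E
```

```text
t 20.45 tcp [0.549  0.2105 0.2782] x [ 0.014 -0.063 -0.998] y [-0.608 -0.793  0.041] yawY -127.5 q5-7 [ 0.04  1.15 -2.71] F [-1.  -0.3 -4.5] Tq [ 0.19 -0.01  0.02] w 0.0235
delta tool mm [  51.1  284.9 -225. ]
```

View pics/s11c.png

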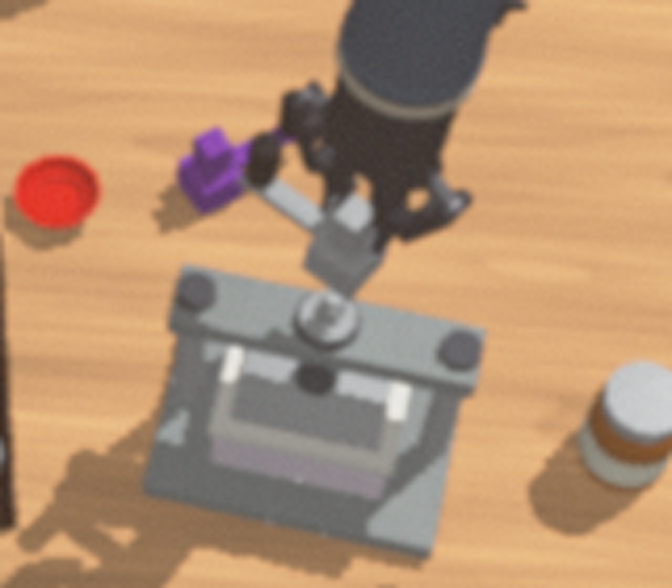

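The crank is clear of the screw and still held. Moving to above the tray.

```bash
python3 -m inch '0 15 -12 0 0;0 25 -20 0 0;0 28 -22 0 0;0 28 -22 0 0;0 28 -22 0 0;0 28 -22 0 0;0 28 -22 0 0;0 28 -22 0 0'>/dev/null; python3 - <<'E'
from h import *
to([.555,-.155,.2])
E
```

```text
t 21.17 tcp [ 0.5544 -0.0496  0.2984] x [ 0.022 -0.051 -0.998] y [-0.592 -0.805  0.028] yawY -126.3 q5-7 [ 0.01  1.11 -2.21] F [ 0.8  0.6 -3.8] Tq [ 0.13 -0.04 -0.02] w 0.0234
delta tool mm [103.7  81.8 -58. ]
```

```bash
python3 -m inch '12 28 -20 0 0;16 26 -18 0 0;18 14 -10 0 0;18 8 -4 0 0;18 3 -2 0 0;14 0 0 0 0;0 0 0 0 0;0 0 0 0 0'>/dev/null; python3 - <<'E'
from h import *
to([.555,-.155,.1])
look('w12')
E
```

```text
t 21.83 tcp [ 0.5508 -0.1685  0.2083] x [ 0.027 -0.057 -0.998] y [-0.605 -0.795  0.029] yawY -127.3 q5-7 [-0.02  0.89 -1.99] F [ 0.9  0.2 -4.6] Tq [0.15 0.02 0.02] w 0.0236
delta tool mm [107.4 -16.3  10.9]
```

View pics/w12.png

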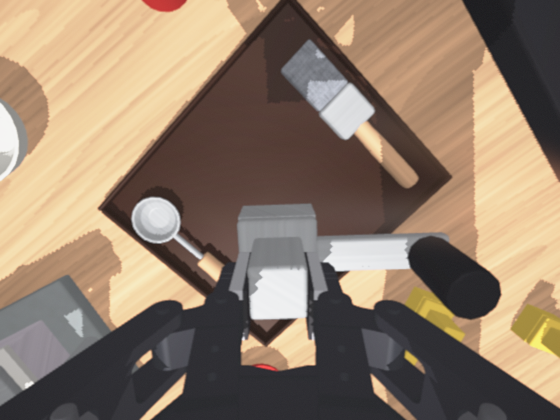

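```bash
python3 -m inch '18 -1 1 0 0;25 -1 1 0 0;25 -1 1 0 0;20 -1 1 0 0;15 -1 1 0 0;8 0 0 0 0;0 0 0 0 0;0 0 0 0 0'>/dev/null; python3 - <<'E'
from h import *
to([.551,-.168,.045])
look('w13')
E
```

```text
t 22.55 tcp [ 0.5623 -0.1637  0.1037] x [ 0.046 -0.057 -0.997] y [-0.599 -0.8    0.018] yawY -126.8 q5-7 [-0.03  0.63 -1.99] F [ 0.1 -0.4 -2.8] Tq [0.16 0.04 0.  ] w 0.0235
delta tool mm [58.3  9.1 10.6]
```

View pics/w13.png

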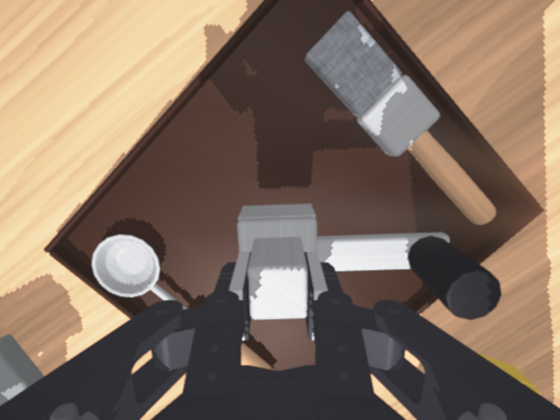

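```bash
python3 -m inch '14 3 3 0 0;15 3 3 0 0;12 2 2 0 0;5 1 1 0 0;0 0 0 0 0;0 0 0 0 0'>/dev/null; python3 - <<'E'
from h import *
to([.551,-.168,.045])
p,d,T=look('w14');c=r.calibration('wrist')
for v in range(200,226,3): print(v,unproj(c,279,v,d[v,279],T).round(4))
E
```

```text
t 23.10 tcp [ 0.558  -0.1692  0.0647] x [ 0.06  -0.06  -0.996] y [-0.599 -0.801  0.012] yawY -126.8 q5-7 [-0.04  0.52 -1.98] F [ 0.7 -0.4 -3.8] Tq [0.18 0.08 0.03] w 0.0236
delta tool mm [19.1  3.   8. ]
200 [ 0.5762 -0.1845  0.0056]
203 [ 0.5745 -0.1832  0.0051]
206 [ 0.5777 -0.1851  0.0315]
209 [ 0.5775 -0.1848  0.0378]
212 [ 0.5773 -0.1845  0.0441]
215 [ 0.5772 -0.1844  0.0502]
218 [ 0.5772 -0.1842  0.056 ]
221 [ 0.5765 -0.1836  0.0586]
224 [ 0.5754 -0.1828  0.0591]
```

```bash
python3 -m inch '6 0 3 0 0;6 0 3 0 0;3 0 1 0 0;0 0 0 0 0'>/dev/null; ./s.sh;  python3 -m inch '1.5 0 0 0 0;1 0 0 0 0;0 0 0 0 0'>/dev/null; ./s.sh
```

```text
t 23.48 tcp [ 0.555  -0.1656  0.0504] x [ 0.065 -0.06  -0.996] y [-0.598 -0.801  0.009] yawY -126.7 q5-7 [-0.04  0.47 -1.98] F [-0.1  0.9 -4.6] Tq [ 0.16  0.04 -0.03] w 0.0235
t 23.73 tcp [ 0.5551 -0.1655  0.0474] x [ 0.065 -0.06  -0.996] y [-0.598 -0.801  0.01 ] yawY -126.7 q5-7 [-0.04  0.47 -1.98] F [ 0.1 -0.5 -3.3] Tq [0.2  0.12 0.02] w 0.0235
```

```bash
python3 -m inch '1.5 0 0 0 0;0.5 0 0 0 0'>/dev/null; ./s.sh;  python3 - <<'E'
from h import *
p,d,T=look('w15');c=r.calibration('wrist')
for v in range(200,226,3): print(v,unproj(c,279,v,d[v,279],T).round(4))
E
```

```text
t 23.90 tcp [ 0.5555 -0.1657  0.0454] x [ 0.065 -0.06  -0.996] y [-0.598 -0.801  0.01 ] yawY -126.7 q5-7 [-0.04  0.46 -1.98] F [ 0.2  0.8 -4.3] Tq [0.11 0.12 0.04] w 0.0234
200 [ 0.577  -0.1829  0.0048]
203 [ 0.5753 -0.1817  0.004 ]
206 [ 0.5753 -0.1816  0.012 ]
209 [ 0.575  -0.1813  0.0183]
212 [ 0.5747 -0.1809  0.0238]
215 [ 0.5748 -0.1809  0.031 ]
218 [ 0.5746 -0.1807  0.0364]
221 [ 0.5741 -0.1802  0.0397]
224 [ 0.5732 -0.1795  0.0412]
```

Hub bottom is about 2–3 mm above the floor. Continuing in small steps.

```bash
python3 -m inch '1 0 0 0 0;0 0 0 0 0'>/dev/null; ./s.sh; python3 -m inch '1 0 0 0 0;0 0 0 0 0'>/dev/null; ./s.sh; python3 -m inch '0.8 0 0 0 0;0 0 0 0 0'>/dev/null; ./s.sh
```

```text
t 24.12 tcp [ 0.5557 -0.1659  0.0444] x [ 0.065 -0.061 -0.996] y [-0.598 -0.801  0.009] yawY -126.7 q5-7 [-0.04  0.46 -1.98] F [ 0.6  1.  -4.2] Tq [0.22 0.11 0.01] w 0.0234
t 24.28 tcp [ 0.5561 -0.1663  0.0442] x [ 0.066 -0.061 -0.996] y [-0.598 -0.801  0.009] yawY -126.8 q5-7 [-0.04  0.46 -1.98] F [-2.   1.4 -1. ] Tq [0.45 0.39 0.04] w 0.0237
t 24.45 tcp [ 0.5561 -0.1665  0.0441] x [ 0.067 -0.061 -0.996] y [-0.599 -0.801  0.009] yawY -126.8 q5-7 [-0.04  0.46 -1.98] F [-1.4  1.5 -1.1] Tq [ 0.49  0.46 -0.01] w 0.0233
```

Touching the floor. Releasing with a gradual opening.

```bash
python3 -m inch '1 0 0 0 0;0 0 0 0 0'>/dev/null; ./s.sh; python3 -m inch '0 0 0 0 29;0 0 0 0 30;0 0 0 0 32;0 0 0 0 36;0 0 0 0 45;0 0 0 0 60;0 0 0 0 60' 20 >/dev/null; ./s.sh;  python3 - <<'E'
from h import *
p,d,T=look('w16')
E
```

```text
t 24.62 tcp [ 0.5562 -0.1668  0.0439] x [ 0.067 -0.061 -0.996] y [-0.599 -0.801  0.009] yawY -126.8 q5-7 [-0.04  0.46 -1.98] F [-1.1  1.6 -1.2] Tq [ 0.47  0.55 -0.01] w 0.0234
t 25.20 tcp [ 0.5582 -0.1674  0.0443] x [ 0.071 -0.062 -0.996] y [-0.599 -0.801  0.007] yawY -126.8 q5-7 [-0.04  0.45 -1.98] F [ 0.1 -0.   0.1] Tq [0.06 0.07 0.07] w 0.0514
```

View pics/w16.png

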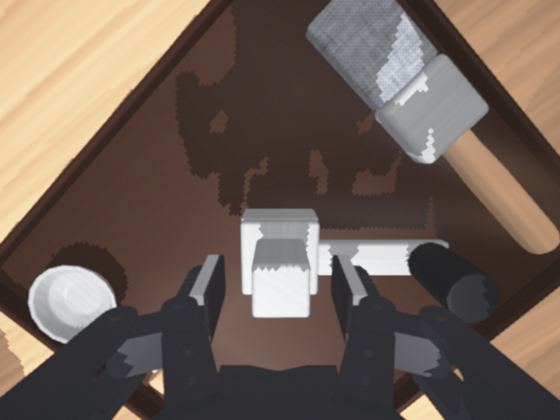

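The crank stands free between the open fingers. Retracting.

```bash
python3 -m inch '-8 0 0 0 60;-15 0 0 0 60;-20 0 0 0 60;-25 0 0 0 60;-25 0 0 0 60;-25 0 0 0 60;-25 0 0 0 60;-25 0 0 0 60;0 0 0 0 60;0 0 0 0 60'>/dev/null; python3 - <<'E'
from h import *
st();p,d,T=look('w17');c=r.calibration('wrist')
for n in('scene','top'):
    p,d=r.read_camera(n);cv2.imwrite(f'pics/{n}17.png',cv2.cvtColor(p,cv2.COLOR_RGB2BGR));np.save(f'pics/{n}17.npy',d)
crop('pics/top17.png','pics/top17c.png',180,90,400,250,3.6)
E
```

```text
t 26.08 tcp [ 0.544  -0.1561  0.2235] x [ 0.07  -0.062 -0.996] y [-0.599 -0.801  0.007] yawY -126.8 q5-7 [-0.01  0.86 -2.01] F [-0.1  0.5 -0.7] Tq [0.06 0.05 0.  ] w 0.0511
```

View pics/w17.png

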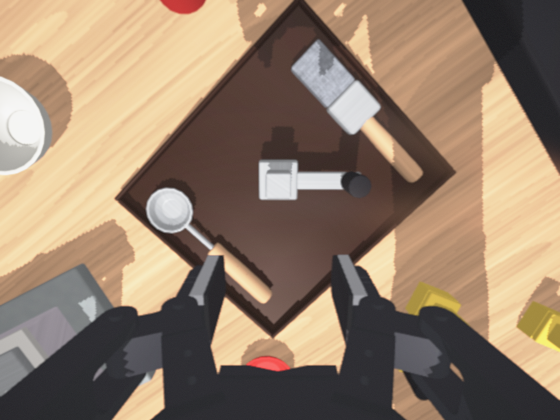

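View pics/scene17.png

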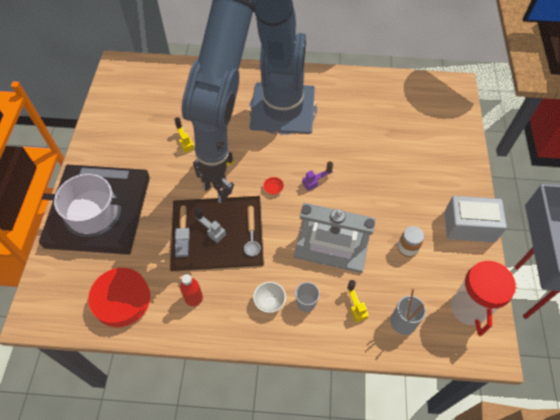

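The crank stands near the tray's centre, with the grip top at (283,183) in the wrist view, and the bystanders look unmoved. One numeric check before handing in.

```bash
python3 - <<'E'
from pl import *
c=r.calibration('wrist');T=np.load('pics/w17_T.npy');d=np.load('pics/w17.npy')
for q in[(270,188),(284,185),(291,192),(310,181),(335,181),(356,184)]: print(q,unproj(c,*q,d[q[1],q[0]],T).round(4))
# plate in scene depth, before/after
c=r.calibration('scene');T=c['cam_to_world']
for n in('scene0','scene17'):
    d=np.load(f'pics/{n}.npy'); print(n,[np.median([unproj(c,u,v,d[v,u],T)[2] for u in range(*a) for v in range(*b)]).round(4) for a,b in(((325,345),(232,236)),((330,345),(239,242)))])
E
```

```text
(270, 188) [ 0.5628 -0.1623  0.0735]
(284, 185) [ 0.5572 -0.1745  0.0731]
(291, 192) [ 0.5423 -0.1738  0.038 ]
(310, 181) [ 0.5398 -0.1966  0.038 ]
(335, 181) [ 0.5237 -0.2177  0.036 ]
(356, 184) [ 0.519  -0.2284  0.079 ]
scene0 [np.float64(0.0991), np.float64(0.0989)]
scene17 [np.float64(0.0873), np.float64(0.0871)]
```

```bash
python3 -c "
from plant import r
print(r.close_job()); print(r.observe()['clock'])"
```

```text
the job is handed in; nothing more can be done
None
the job is handed in; nothing more can be done
```

The job is done and was handed in at about 26 s of the 72 s allowed; no verdict is given. I fitted the crank home on the screw, wound it about 230° clockwise onto the stop, lifted it off and stood it on its hub in the tray.

**Checks that agreed:**
- **Fit:** with the crank seated, the tool stopped at a height that puts the hub on the flange.
- **Winding:** the torque was about 0.25 N m, rising to 0.73 N m at the stop.
- **Plate:** by depth, its top was at 86.5 mm and the lid's at 76.5 mm. With a 10 mm plate that leaves no gap. The scene camera read about 87 mm after the crank was lifted off.
- **Crank in the tray:** the grip top is at 73 mm and the knob top at 79 mm, as expected for a crank standing upright on the floor, near the tray's centre. The fingers are clear of it.
- **Other things:** they look unmoved in the final pictures; I did not measure them.

**What disagreed:**
- **Tool tilt:** turning and moving slowly tilted the tool off vertical, up to about 0.09 rad by the end, and I could not correct it. The crank, gripped in the jaws, leaned an estimated 0.05–0.06 rad while being wound, inside the 0.08 limit.
- **Camera positions:** the camera views of the press differed by 2 to 6 mm (up to 19 mm for the screw top). I aligned the fit using wrist-camera views that showed the crank and screw together.

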